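Lock the carving spindle with its pin

ROBOT

A 6-joint arm with a two-finger parallel gripper is mounted at the origin on the work surface. World frame = base frame: x ahead of the robot, y to its left, z up, the work surface at z = 0. Lengths are in m, angles in rad, forces in N, time in s.
With the tool pointing down it reaches from about 0.325 to 0.75 m from the base axis. Payload 7.6 kg.
Tool frame: the origin (TCP) lies midway between the tips of the shut fingers; the grasp point (between the pads) lies r.hold_point_z behind it (r.hold_point_z is the distance from the TCP to the grasp point, in m); z points along the fingers, y is the line along which they close (so a half turn about z gives the same grasp; the last joint's range is limited). The gripper opens to 85 mm and grips with 20 to 120 N. Pads are 22 mm wide; open, the fingers measure 114 mm over their backs; the gripper's body (76 mm by 85 mm) begins 54 mm behind the grasp point. The pads swing forward as they close: fully open they stand 13 mm farther back than shut.
Start: joints at [1.122, 0.052, 1.401, -0, 1.689, -0.07], TCP at [0.194, 0.488, 0.231] pointing down, gripper open.
Joint ranges: [-2.9, 2.9], [-0.91, 2.17], [0.12, 2.37], [-1.06, 4.2], [0.26, 2.73], [-2.93, 2.93]. Speed limits (rad/s): [2.57, 2.57, 3.01, 3.14, 3.14, 3.14].

INTERFACE

Orientations are given as a unit quaternion [w, x, y, z].
In Python, from plant import r, vision gives the robot as it stands. The module is installed in compiled form; this text tells all that it offers.
- The arm moves only by the shell command python3 -m crank 'ROWS' [FORCE]. ROWS is a JSON object of lists of equal length, an entry for each row: "slide": the shift along the tool's x, y, z in mm, a list of three; "turn": the turn about the tool's z in rad; "claw": the opening in per cent of the stroke, from 0 (shut) to 100 (fully open). In form: {"slide": [[x, y, z], ...], "turn": [turn, ...], "claw": [claw, ...]}. A call has 1 to 20 rows; each row is the pose to reach, as a shift and turn from the pose commanded when the call began, along the tool's axes at that moment; what a row does not reach only later rows make up. A row lasts 1/8 s, in which the tool goes at most 62.5 mm and 10.7 degrees, less where a joint would pass 70% of its speed; a pose out of reach is approached as far as the arm can. A call with a gripper value outside its range is refused whole. The fingers move at their own pace and stop on an object; FORCE is the grip in N (left out, the last holds). Time passes only in rows, so rows that repeat a pose let the fingers close. It gives the time, the measured TCP pose, the force, the opening and the grip force at its end, in the units of the state.
- r.read_state(): the state, without advancing time (a new reading comes with each control period).
- vision.capture(name): name is "scene" or "top"; returns a dict with "img" (384x512x3 uint8, red, green, blue), "K" (3x3 intrinsics, pixels), "distortion" ([k1, k2, p1, p2, k3] as OpenCV has them; the pictures are not rectified), "position" and "attitude" of the camera in the world. Camera axes: x right, y up, looking along -z (the intrinsics and any distortion apply to the point x, -y, -z); pixel columns grow to the right and rows downward; lengths in m; the calibration is good to about 2 mm. A picture is of the moment at which its call begins. There is no depth.
- r.finish_job(): hands the job in; it is judged then, once.
The state is a dict: "t": time; "joints": joint angles; "qvel": joint speeds; "tau": joint torques, N m; "tool_pos": TCP position; "tcp_rot": TCP orientation; "contact_force": force on the tool from outside, world axes, zero at the start; "torque": the same for the moment, N m; "finger_gap": finger opening in m; "gripper_force": force on a finger pad.
Only numpy, scipy, OpenCV 4.12 (cv2) and the standard library are available. Lean on these libraries where they do the work, as an engineer would, in place of code of your own. Each camera call takes 0.05 s, during which the arm holds its last target. There are 200 camera calls.

TASK

Lock the carving spindle so the wooden finial in it can be fluted: take the red-headed pin from the rack and set it in the guide hole on top of the green headstock, where it stops on the spindle. Then swing the lever slowly until the pin drops into the spindle's hidden cross-hole, push the pin fully home past the spring clip, and let go. Leave the blue and yellow pins in the rack, and do not knock over or shift the jar or mug.

Things in the scene. Friction and masses are not known exactly. Their poses are not given: they have to be found in the camera images.
- headstock: Green spindle headstock bolted to the table: base 130 x 120 mm, top plate 96 x 80 mm, 101 mm high. Origin: centre of its underside; yaw within 0.3 rad. A 24 mm steel spindle runs along its y axis, 65 mm above the table, through the closed housing: lever outside at +y (robot's left), chuck and turned wooden finial (58 mm thick) outside at -y, ending 172 mm from the origin.
- guide_mouth (a point): Centre of the mouth of the vertical guide hole in the headstock's top plate, 101 mm above the table, straight above the headstock's origin. The hole is 11.5 mm wide and 22 mm deep; the spindle's top lies 24 mm below the mouth. Under it, out of sight, the spindle has a 12 mm cross-hole right through.
- lever (a joint): Lever angle in rad: 0 upright, positive leaning to headstock +x (away from the robot), stops at -0.75 and 0.75. Starts at 0.45 to 0.7; stays where left (2 N at the knob moves it). The cross-hole lines up at an unknown value between 0.15 and -0.5, new each time. A pin standing in the guide then drops about 17 mm by its weight onto the clip and blocks the lever.
- lever_knob (a point): Centre of the black lever knob, a cylinder 28 mm thick and 30 mm long lying along the headstock's y axis, 100 mm from the spindle's axis on a 10 mm stem, 110 mm along headstock +y from the guide hole. Pinched from above on its two flat ends, it turns between the fingers as the lever swings.
- lock_pin: Steel pin, 102 mm long, about 60 g, with a red head. Origin: centre of its tip; z points along it to the head. Taper from 6 to 10 mm thick over the first 5 mm, 10 mm shank up to 52 mm, collar widening from 17 mm (at 52 mm) to 22 mm (at 62 mm) and on to 76 mm, red head 26 mm thick from 76 to 102 mm. Starts upright, head up, in any of the rack's three holes.
- pin_shoulder (a point): Centre of the collar's flat underside on the lock pin, 52 mm above the tip. It is 28 mm above the guide mouth when the pin stands on the spindle, about 11 mm above it after the drop, and on the mouth when the pin is fully home.
- rack: Light wooden pin rack, 170 x 50 x 60 mm high, its length along its x axis. Origin: centre of its underside. Three 12 mm holes right through it, at -55, 0 and 55 mm along x, hold the pins by their collars, so that the pin tips are 8 mm and the head tops 110 mm above the table.
- spare_blue: Spare pin of the same shape with a blue head, in the rack. Origin: its tip. To stay there.
- spare_yellow: Spare pin of the same shape with a yellow head, in the rack. Origin: its tip. To stay there.
- jar: Amber jar, 68 mm wide, 95 mm high, left of the headstock. Origin: centre of its underside. To be left alone.
- mug: Blue mug, 76 mm wide, 90 mm high, left of the headstock and nearer the robot. Origin: centre of its underside. To be left alone.
- clip (a point): Point 15 mm above the guide mouth, midway between the two sprung steel jaws of the clip on the plate. The jaws face each other 18 mm apart on the hole's headstock -x and +x sides, reach 21 mm above the plate and 37 mm out. A pin's shank passes freely; its collar must be pushed through with about 5 to 10 N, and then stays.

How it is judged:
On the way, in this order (a step that is already met when the one before it is completed fails the run):
1. the red-headed pin stands in the guide hole, not yet dropped (horizontal distance between pin_shoulder and guide_mouth below 0.006 m and z of pin_shoulder in the frame of guide_mouth between 0.021 and 0.036 m), for 0.2 s.
2. the lever is turned until the pin drops into the cross-hole, at least 8 mm (horizontal distance between pin_shoulder and guide_mouth below 0.006 m and z of pin_shoulder in the frame of guide_mouth below 0.02 m), for 0.1 s.
At the end, for the whole second after the job is handed in: The red pin is released, upright (within 0.1 rad) and at rest, fully home through guide and spindle: its collar's underside within 3 mm of the top plate and hole centre; the spare pins lie within 15 mm, the jar and mug within 30 mm of their starts (horizontal distance between pin_shoulder and guide_mouth below 0.003 m and z of pin_shoulder in the frame of guide_mouth below 0.003 m and angle between lock_pin's own z axis and vertical below 0.1 rad and linear speed of lock_pin below 0.02 m/s and distance of each of spare_blue, spare_yellow from where it was at the start of the episode below 0.015 m and distance of each of jar, mug from where it was at the start of the episode below 0.03 m); the robot touches nothing.
It fails at once if a spare pin was pulled out of the rack (distance of any of spare_blue, spare_yellow from where it was at the start of the episode above 0.03 m).
It fails at once if the jar or mug was knocked over (angle between any of jar, mug's own z axis and vertical above 0.5 rad).
It also fails if it takes over 72 s, if anything falls off the work surface, if the arm or the gripper's body presses on something with over 40 N, if the wrist force passes 120 N, or if a joint passes its speed limit or range.

## Working session

There is one attempt and no reset: what is moved stays moved. The work goes in short steps, Python scripts to look and compute and a shell command to move; the robot and the scene stay as the last step left them, time stands still between calls to the robot, and variables do not carry over. Pictures are saved under pics/ and viewed, at most 10 in all, crops included, and the job is handed in when it is done.

```bash
mkdir -p pics; python3 - <<'E'
from plant import r, vision
import cv2,pickle
s=r.read_state();print({k:s[k] for k in("t","tool_pos","tcp_rot","finger_gap")},r.hold_point_z)
for n in("scene","top"):
    c=vision.capture(n);pickle.dump(c,open(n+"0.pkl","wb"))
    cv2.imwrite(f"pics/{n}0.png",cv2.cvtColor(c["img"],cv2.COLOR_RGB2BGR));print(c["K"],c["distortion"],c["position"],c["attitude"])
E
```

```text
{'t': 0.0, 'tool_pos': array([0.19398738, 0.48752137, 0.23045244]), 'tcp_rot': array([-2.05349677e-04,  1.88255875e-01,  9.82119693e-01, -7.70009348e-04]), 'finger_gap': 0.08529429726646483} 0.0187
[[494.2875478    0.         253.40194509]
 [  0.         494.2875478  191.11996476]
 [  0.           0.           1.        ]] [0.06796523 0.         0.         0.         0.        ] [1.53525217 0.00469401 0.85452522] [0.63595206 0.33174695 0.31698515 0.62050734]
[[347.91103834   0.         264.10330308]
 [  0.         347.91103834 186.39652241]
 [  0.           0.           1.        ]] [-0.10908797  0.          0.          0.          0.        ] [0.28929705 0.05852292 1.10431783] [-0.68148298 -0.06766687  0.07469265  0.72486078]
```

View pics/scene0.png

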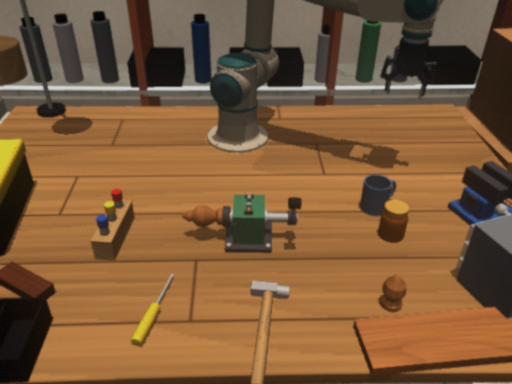

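View pics/top0.png

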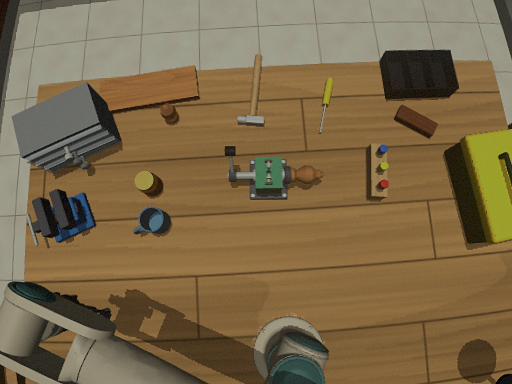

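The scene view shows the headstock near (249,222), the knob at (295,204) and the red head at (117,195). In the top view the plate is at (268,174), the knob at (230,151) and the red head at (384,184).

```bash
cat > h.py <<'E'
import numpy as np,cv2
from scipy.spatial.transform import Rotation as R
def ray(c,uv):
    p=cv2.undistortPoints(np.array([[uv]],float),c["K"],np.array(c["distortion"]))[0,0]
    q=np.array(c["attitude"]);d=R.from_quat(q[[1,2,3,0]]).apply([p[0],-p[1],-1]);return np.array(c["position"]),d
def plane(c,uv,z):
    o,d=ray(c,uv);return o+d*(z-o[2])/d[2]
def tri(c1,u1,c2,u2):
    o,d=ray(c1,u1);p,e=ray(c2,u2);t=np.linalg.lstsq(np.c_[d,-e],p-o,rcond=None)[0]
    return (o+d*t[0]+p+e*t[1])/2,np.linalg.norm(o+d*t[0]-p-e*t[1])
def mask(c,h0,h1,s0,v0,box,s1=255,v1=255):
    h=cv2.cvtColor(c["img"],cv2.COLOR_RGB2HSV);m=cv2.inRange(h,(h0,s0,v0),(h1,s1,v1))
    k=np.zeros_like(m);x0,y0,x1,y1=box;k[y0:y1,x0:x1]=m[y0:y1,x0:x1];return k
def big(m):
    c=max(cv2.findContours(m,cv2.RETR_EXTERNAL,cv2.CHAIN_APPROX_NONE)[0],key=cv2.contourArea)
    M=cv2.moments(c);return np.array([M["m10"],M["m01"]])/M["m00"],c
E
python3 - <<'E'
from h import *;import pickle
s=pickle.load(open("scene0.pkl","rb"));t=pickle.load(open("top0.pkl","rb"))
for n,h0,h1 in(("red",0,5),("yel",24,34),("blue",105,130)):
    u=big(mask(s,h0,h1,150,60,(85,180,140,240)))[0];v=big(mask(t,h0,h1,150,60,(365,138,395,200)))[0]
    print(n,u,v,tri(s,u,t,v),plane(t,v,.105))
g,c=big(mask(t,55,90,60,30,(240,145,300,205)));print("green",g,cv2.minAreaRect(c),plane(t,g,.1))
u,c1=big(mask(s,0,180,0,0,(286,190,303,212),v1=55));v,c2=big(mask(t,0,180,0,0,(222,142,240,160),v1=60))
print("knob",u,cv2.boundingRect(c1),v,cv2.boundingRect(c2),tri(s,u,t,v))
a=cv2.resize(s["img"][180:260,170:310],None,fx=5.6,fy=5.6,interpolation=2)[:, :400*2]
b=cv2.resize(t["img"][135:210,215:335],None,fx=6.6,fy=6.6,interpolation=2)
cv2.imwrite("pics/a.png",a[:,:,::-1]);cv2.imwrite("pics/b.png",b[:,:,::-1])
E
```

```text
red [116.34848485 194.13636364] [383.82666667 183.25777778] (array([ 0.4814944 , -0.31459624,  0.10106572]), np.float64(0.002870112705063114)) [ 0.4808784  -0.31465825  0.105     ]
yel [108.875      204.30833333] [383.84981685 165.45054945] (array([ 0.53466012, -0.32054369,  0.10785494]), np.float64(0.0009132720611112906)) [ 0.53541853 -0.32211952  0.105     ]
blue [101.67924528 218.08805031] [383.32727273 147.93333333] (array([ 0.58946947, -0.32632696,  0.10784785]), np.float64(0.0013324395856499295)) [ 0.59042362 -0.32814281  0.105     ]
green [268.14992536 172.34058435] ((268.5, 172.5), (31.0, 27.0), 90.0) [0.53604451 0.02741609 0.1       ]
knob [293.97979798 203.2040404 ] (289, 199, 11, 11) [229.52587992 150.52587992] (225, 146, 10, 10) (array([0.59480878, 0.13498042, 0.14993141]), np.float64(0.0006103315855615444))
```

View pics/b.png

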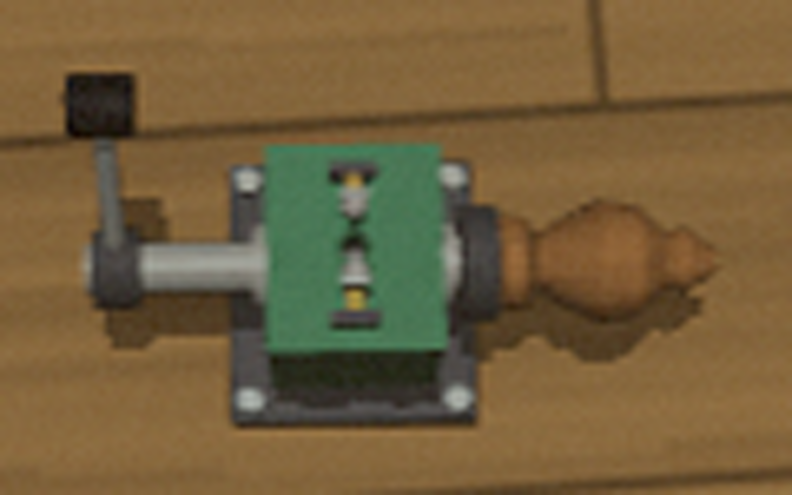

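The crop shows the top plate with corners at crop (266,147), (440,147), (447,348) and (270,352). The guide hole is near (355,240) and the spindle axis runs from (88,270) to (718,262). The lever leans to +x.

```bash
python3 - <<'E'
from h import *;import pickle
t=pickle.load(open("top0.pkl","rb"));s=pickle.load(open("scene0.pkl","rb"))
f=lambda x,y,z:plane(t,(215+(x+.5)/6.6-.5,135+(y+.5)/6.6-.5),z)
C=[f(*p,.101) for p in((266,147),(440,147),(447,348),(270,352))]
print(np.round(C,4),np.mean(C,0));print("hole",f(355,240,.101))
a=f(88,270,.065);b=f(718,262,.065);d=a-b;print("spindle",a,b,"yaw",-np.arctan2(d[0],d[1]))
p=[f(353,170,.122),f(355,320,.122)];print("posts",p,np.mean(p,0))
print("plate yaw",[np.arctan2(*(C[i]-C[j])[[1,0]]) for i,j in((0,3),(1,2))],[-np.arctan2(*(C[i]-C[j])[:2]) for i,j in((0,1),(3,2))])
E
```

```text
[[ 0.586   0.0641  0.101 ]
 [ 0.5812 -0.0148  0.101 ]
 [ 0.488  -0.0112  0.101 ]
 [ 0.491   0.0677  0.101 ]] [0.53654783 0.02641804 0.101     ]
hole [0.54003817 0.02653691 0.101     ]
spindle [0.54232296 0.15033935 0.065     ] [ 0.52825988 -0.14326204  0.065     ] yaw -0.04786194864209967
posts [array([0.56679498, 0.02602368, 0.122     ]), array([0.49879706, 0.02953372, 0.122     ])] [0.53279602 0.0277787  0.122     ]
plate yaw [np.float64(-0.037733240244228534), np.float64(-0.038840237323597517)] [np.float64(-0.06073213011632984), np.float64(-0.038267452534104504)]
```

View pics/a.png

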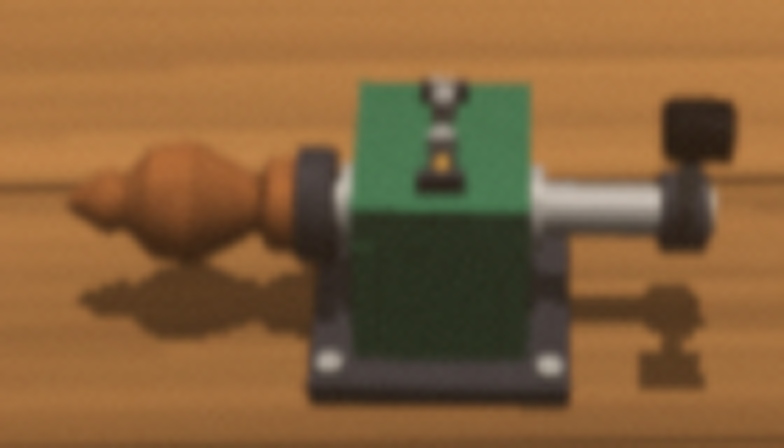

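The scene crop agrees: lever to the right and leaning away from the robot, clip in the middle of the plate. I'll take the guide mouth as about (0.537, 0.0265), with yaw about -0.042. Next I move above the red pin.

```bash
python3 -m crank '{"slide":[[-381,-265,0],[-381,-265,0],[-381,-265,0],[-381,-265,0],[-381,-265,0],[-381,-265,0],[-381,-265,0],[-563,-639,0],[-563,-639,0],[-563,-639,0],[-563,-639,0],[-563,-639,0],[-563,-639,0],[-563,-639,0],[-563,-639,0],[-563,-639,0],[-563,-639,0],[-563,-639,0]],"turn":[-0.1,-0.2,-0.337,-0.337,-0.337,-0.337,-0.337,-0.337,-0.337,-0.337,-0.337,-0.337,-0.337,-0.337,-0.337,-0.337,-0.337,-0.337],"claw":[100,100,100,100,100,100,100,100,100,100,100,100,100,100,100,100,100,100]}' 40
python3 - <<'E'
from plant import r
from h import *
s=r.read_state();q=s["tcp_rot"];print(s["joints"],R.from_quat(q[[1,2,3,0]]).as_matrix().round(3))
E
```

```text
t: 2.35
tool_pos: [0.4812, -0.313, 0.2319]
tcp_rot: [0.0, 0.02, 1.0, -0.0]
contact_force: [-0.5, 0.6, -0.2]
finger_gap: 0.0854
gripper_force: 0.0
[-6.41075584e-01  1.90348393e-01  1.24981736e+00  1.32875538e-04
  1.70054126e+00 -2.17168251e+00] [[-0.999  0.04   0.001]
 [ 0.04   0.999 -0.   ]
 [-0.001 -0.    -1.   ]]
```

```bash
python3 -m crank '{"slide":[[0,-1.5,50],[0,-1.5,100],[0,-1.5,130],[0,-1.5,150],[0,-1.5,150],[0,-1.5,150],[0,-1.5,150],[0,-1.5,150],[0,-1.5,150],[0,-1.5,150],[0,-1.5,150]],"turn":[0,0,0,0,0,0,0,0,0,0,0],"claw":[100,100,100,100,100,0,0,0,0,0,0]}' 40
python3 -m crank '{"slide":[[0,0,-15],[0,0,-40],[0,0,-80],[0,0,-120],[0,0,-150],[0,0,-150],[0,0,-150]],"turn":[0,0,0,0,0,0,0],"claw":[0,0,0,0,0,0,0]}'
python3 - <<'E'
from plant import r,vision
from h import *
s=vision.capture("scene");t=vision.capture("top")
a=cv2.resize(s["img"][140:260,60:200],None,fx=4,fy=4);b=cv2.resize(t["img"][130:230,340:440],None,fx=4.8,fy=4.8)
cv2.imwrite("pics/c.png",np.hstack([a[:480],b[:480]])[:,:,::-1][:, :800])
p=r.read_state()["tool_pos"];print(p)
E
```

```text
t: 3.72
tool_pos: [0.4812, -0.3158, 0.0821]
tcp_rot: [0.001, 0.021, 1.0, -0.0]
contact_force: [-0.4, 0.2, 6.0]
finger_gap: 0.0246
gripper_force: 39.3
t: 4.6
tool_pos: [0.4804, -0.3153, 0.2299]
tcp_rot: [-0.001, 0.021, 1.0, 0.001]
contact_force: [-0.1, 0.3, -0.8]
finger_gap: 0.0247
gripper_force: 39.4
[ 0.48032481 -0.31520069  0.22929446]
```

View pics/c.png

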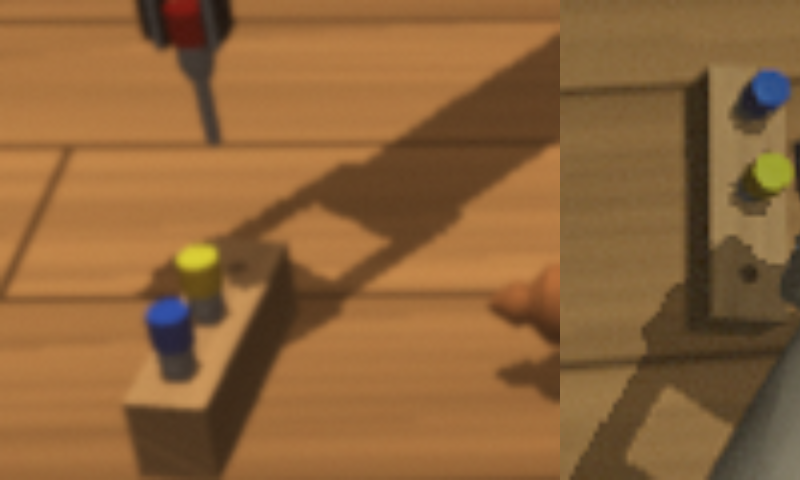

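Crop left: the red pin is held, with its tip near (113,175) in full scene pixels, and both spares are undisturbed in the rack. Next I check tilt and calibration.

```bash
cat >> h.py <<'E'
def proj(c,P):
    q=np.array(c["attitude"]);p=R.from_quat(q[[1,2,3,0]]).inv().apply(np.array(P)-c["position"])*[1,-1,-1]
    return cv2.projectPoints(p.reshape(1,1,3),np.zeros(3),np.zeros(3),c["K"],np.array(c["distortion"]))[0].ravel()
E
python3 - <<'E'
from plant import r,vision
from h import *
c=vision.capture("scene");p=r.read_state()["tool_pos"];print(p)
print("exp head",proj(c,p+[0,0,.015]),"tip",proj(c,p-[0,0,.074]),"collar mid",proj(c,p+[0,0,-.005]))
for P in ([.01,0,0],[0,.01,0],[0,0,.01]):print(proj(c,p+P-[0,0,.074])-proj(c,p-[0,0,.074]))
m=mask(c,0,5,150,60,(85,120,140,190));print("red",big(m)[0],cv2.boundingRect(m))
h=cv2.cvtColor(c["img"],cv2.COLOR_RGB2HSV)[150:182,98:122]
for y in range(0,32,3):print(150+y,h[y,:,1].tolist())
E
```

```text
[ 0.48036506 -0.31527587  0.22944612]
exp head [106.42378958 145.60473883] tip [112.29131202 176.24894639] collar mid [107.79352959 152.72446909]
[-0.81308123  2.20958109]
[ 4.03079641 -0.03100642]
[-0.63098203 -3.31383763]
red [105.82165605 145.21656051] (101, 140, 10, 12)
150 [122, 83, 87, 134, 176, 196, 194, 209, 201, 200, 206, 195, 188, 136, 66, 62, 68, 118, 151, 160, 157, 158, 157, 157]
153 [157, 154, 154, 157, 157, 152, 130, 96, 89, 85, 83, 76, 71, 71, 82, 117, 146, 153, 157, 158, 158, 160, 157, 155]
156 [158, 157, 157, 162, 157, 158, 146, 112, 69, 64, 61, 63, 63, 70, 92, 136, 155, 157, 158, 157, 157, 157, 157, 158]
159 [158, 159, 158, 158, 159, 159, 158, 157, 149, 124, 95, 70, 67, 79, 122, 153, 157, 159, 158, 157, 159, 158, 156, 158]
162 [158, 161, 159, 158, 157, 159, 161, 161, 158, 156, 141, 98, 74, 73, 120, 152, 158, 160, 159, 158, 158, 157, 158, 158]
165 [158, 159, 158, 158, 158, 156, 158, 158, 157, 158, 156, 138, 93, 73, 95, 136, 156, 158, 159, 159, 159, 158, 159, 157]
168 [158, 158, 157, 158, 157, 158, 158, 158, 158, 160, 157, 155, 125, 86, 70, 109, 147, 156, 158, 158, 156, 158, 157, 158]
171 [159, 158, 158, 160, 157, 158, 158, 158, 158, 157, 158, 157, 146, 110, 76, 79, 128, 154, 156, 158, 159, 158, 158, 158]
174 [158, 158, 161, 159, 160, 158, 158, 158, 159, 158, 156, 158, 156, 139, 102, 70, 104, 141, 155, 159, 157, 157, 158, 158]
177 [161, 159, 160, 158, 158, 160, 160, 160, 158, 159, 159, 157, 159, 159, 155, 156, 157, 157, 158, 159, 158, 158, 158, 158]
180 [158, 159, 158, 158, 156, 158, 156, 157, 156, 158, 158, 158, 158, 156, 158, 158, 158, 156, 156, 158, 156, 156, 158, 160]
```

```bash
python3 - <<'E'
from h import *;import pickle
t=pickle.load(open("top0.pkl","rb"));s=pickle.load(open("scene0.pkl","rb"))
f=lambda x,y,z:plane(s,(170+(x+.5)/5.6-.5,180+(y+.5)/5.6-.5),z)
C=np.array([f(*p,.101) for p in((360,82),(531,83),(533,210),(355,210))]);print(C.round(4),C.mean(0))
for c,box in((s,(225,185,275,220)),(t,(245,148,295,195))):
    h=cv2.cvtColor(c["img"],cv2.COLOR_RGB2HSV)
    m=mask(c,60,85,90,85 if c is t else 90,box);k=big(m)[1];
    q=cv2.approxPolyDP(cv2.convexHull(k),3,True)[:,0];print(q.tolist())
    P=np.array([plane(c,x,.101) for x in q.astype(float)]);print(P.round(4).tolist(),P.mean(0),cv2.minAreaRect(P[:,:2].astype(np.float32)*1000))
f=lambda x,y,z:plane(s,(170+(x+.5)/5.6-.5,180+(y+.5)/5.6-.5),z)
print("clip ends",f(442,185,.103),f(444,82,.103),"finial tip",f(68,200,.065),"shaft end",f(714,203,.065))
E
```

```text
[[ 0.4878 -0.0095  0.101 ]
 [ 0.4899  0.0702  0.101 ]
 [ 0.585   0.0666  0.101 ]
 [ 0.5836 -0.0113  0.101 ]] [0.5365878  0.02898519 0.101     ]
[[235, 197], [262, 197], [263, 216], [234, 216]]
[[0.5001, -0.0065, 0.101], [0.5013, 0.0634, 0.101], [0.5807, 0.0624, 0.101], [0.5794, -0.0089, 0.101]] [0.54034795 0.02760945 0.101     ] ((540.3289184570312, 27.5071964263916), (71.27989196777344, 79.36454772949219), 88.9524917602539)
[[280, 157], [281, 187], [256, 187], [256, 157]]
[[0.5809, -0.0111, 0.101], [0.4892, -0.0075, 0.101], [0.4937, 0.066, 0.101], [0.5853, 0.0607, 0.101]] [0.53725978 0.02704934 0.101     ] ((537.224853515625, 26.645803451538086), (73.5859603881836, 92.06678009033203), 86.7245101928711)
clip ends [0.56908665 0.02703168 0.103     ] [0.4912202  0.02958994 0.103     ] finial tip [ 0.52821865 -0.14380689  0.065     ] shaft end [0.53592783 0.15312591 0.065     ]
```

```bash
python3 -m crank '{"slide":[[-10,50,0],[-20,110,0],[-30,170,0],[-35,230,0],[-40,290,0],[-42.4,325,0],[-42.4,340,0],[-42.4,345,0],[-42.4,345,0],[-42.4,345,22],[-42.4,345,22],[-42.4,345,22]],"turn":[0,0,0,0,0,0,0,0,0,0,0,0],"claw":[0,0,0,0,0,0,0,0,0,0,0,0]}'
python3 - <<'E'
from plant import r,vision
from h import *
c=vision.capture("scene");p=r.read_state()["tool_pos"];print(p)
print("exp head",proj(c,p+[0,0,.015]),"tip",proj(c,p-[0,0,.074]),"mouth",proj(c,[.5366,.028,.101]))
m=mask(c,0,5,150,60,(225,120,275,200));print("red",big(m)[0])
cv2.imwrite("pics/d.png",cv2.resize(c["img"][130:230,200:300],None,fx=6,fy=6,interpolation=2)[:,:,::-1])
E
```

```text
t: 6.25
tool_pos: [0.5378, 0.0266, 0.21]
tcp_rot: [0.0, 0.021, 1.0, 0.0]
contact_force: [0.2, 0.5, 0.4]
finger_gap: 0.0245
gripper_force: 39.5
[0.5379462  0.0267829  0.21027267]
exp head [248.28357608 164.03477864] tip [248.19388877 194.35715645] mouth [248.6298835  205.35546689]
red [248.40206186 163.46219931]
```

View pics/d.png

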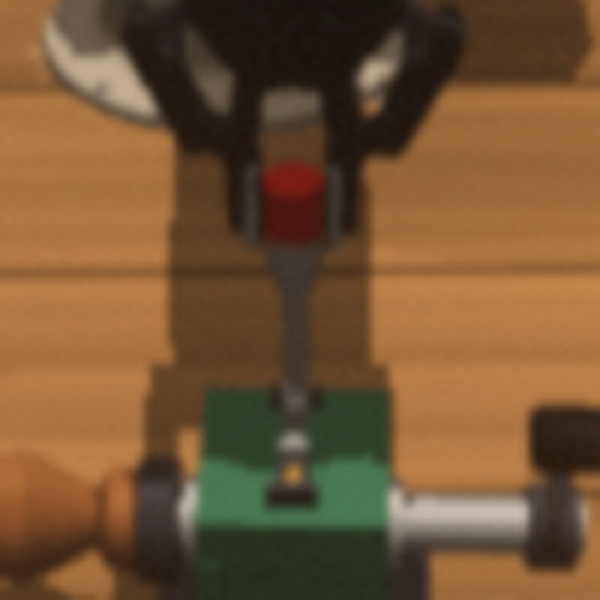

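The pin shaft is at crop x≈294, centred on the clip and plate (≈294). Going down carefully.

```bash
python3 -m crank '{"slide":[[0,0,12],[0,0,24],[0,0,30],[0,0,34],[0,0,37],[0,0,40],[0,0,43],[0,0,43]],"turn":[0,0,0,0,0,0,0,0],"claw":[0,0,0,0,0,0,0,0]}'
```

```text
t: 7.3
tool_pos: [0.5377, 0.027, 0.1662]
tcp_rot: [0.0, 0.021, 1.0, -0.0]
contact_force: [1.4, -2.5, -0.8]
finger_gap: 0.0247
gripper_force: 39.3
```

```bash
python3 -m crank '{"slide":[[-0.4,-0.7,3],[-0.4,-0.7,6],[-0.4,-0.7,9],[-0.4,-0.7,12],[-0.4,-0.7,13.5],[-0.4,-0.7,13.5]],"turn":[0,0,0,0,0,0],"claw":[0,0,0,0,0,0]}'
```

```text
t: 8.05
tool_pos: [0.5379, 0.0267, 0.1525]
tcp_rot: [-0.0, 0.021, 1.0, 0.0]
contact_force: [0.8, -1.0, -1.3]
finger_gap: 0.0244
gripper_force: 39.5
```

```bash
python3 -m crank '{"slide":[[0,0,0],[0,0,0],[0,0,0],[0,0,0],[0,0,-30],[0,0,-70],[0,0,-90],[0,0,-90]],"turn":[0,0,0,0,0,0,0,0],"claw":[100,100,100,100,100,100,100,100]}'
python3 - <<'E'
from plant import r,vision
from h import *
c=vision.capture("scene");p=r.read_state()["tool_pos"];print(p)
m=mask(c,0,5,150,60,(225,140,275,210));print("red",big(m)[0],cv2.boundingRect(m),"exp standing",proj(c,[.5366,.028,.101+.065]),"dropped",proj(c,[.5366,.028,.149]),"home",proj(c,[.5366,.028,.138]))
k,b=big(mask(c,0,180,0,0,(286,185,310,225),v1=55));print("knob",k,"plane y",)
cv2.imwrite("pics/e.png",cv2.resize(c["img"][130:230,200:320],None,fx=6,fy=6,interpolation=2)[:,:,::-1])
for th in(.4,.5,.6,.7):
    ax=np.array([.5366+.042*.11,.0273+.11,.065]);ux=np.array([.999,-.042,0])
    print(th,(ax+ux*.1*np.sin(th)+[0,0,.1*np.cos(th)]).round(4),proj(c,ax+ux*.1*np.sin(th)+[0,0,.1*np.cos(th)]))
E
```

```text
t: 9.05
tool_pos: [0.5387, 0.0266, 0.2446]
tcp_rot: [0.002, 0.021, 1.0, 0.0]
contact_force: [0.5, 0.9, -0.5]
finger_gap: 0.0853
gripper_force: 0.0
[0.5381088  0.02663596 0.24274045]
red [247.88425926 183.29166667] (244, 178, 9, 13) exp standing [248.70793996 184.20122971] dropped [248.68717695 189.85944961] home [248.67387544 193.4723173 ]
knob [293.88686869 203.32727273] plane y
0.4 [0.5801 0.1357 0.1571] [293.97115997 197.12926753]
0.5 [0.5891 0.1353 0.1528] [294.07288694 200.81957389]
0.6 [0.5976 0.1349 0.1475] [294.14415548 204.71403494]
0.7 [0.6056 0.1346 0.1415] [294.18382263 208.76660976]
```

View pics/e.png

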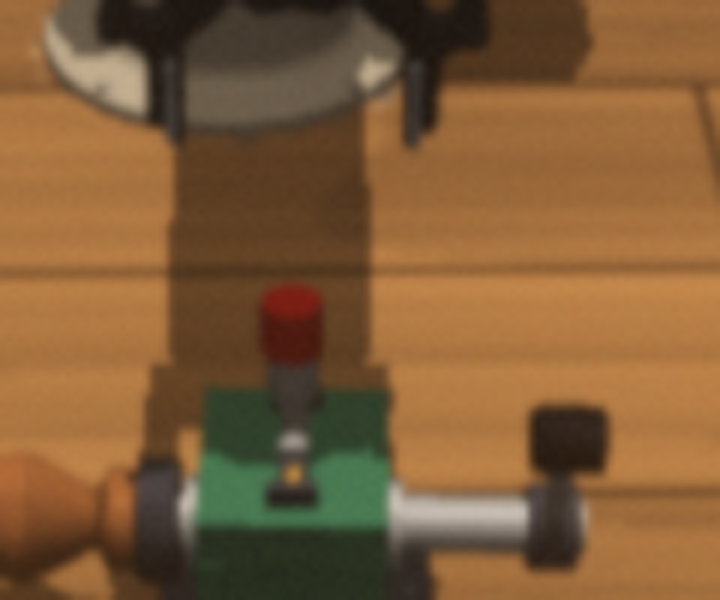

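The pin stands in the guide (red head centre at about (248,183)). The lever is at about 0.565 rad, which puts the knob near (0.5947, 0.135, 0.1495). I'll pinch the knob.

```bash
python3 -m crank '{"slide":[[-26,55,0],[-52,110.5,0],[-52,110.5,0],[-52,110.5,40],[-52,110.5,80],[-52,110.5,105],[-52,110.5,112],[-52,110.5,112],[-52,110.5,112],[-52,110.5,112],[-52,110.5,112],[-52,110.5,112],[-52,110.5,112]],"turn":[0,0,0,0,0,0,0,0,0,0,0,0,0],"claw":[100,100,100,100,100,100,100,100,0,0,0,0,0]}' 30
```

```text
t: 10.72
tool_pos: [0.5949, 0.135, 0.1314]
tcp_rot: [0.001, 0.021, 1.0, 0.0]
contact_force: [0.9, 0.6, 3.0]
finger_gap: 0.0296
gripper_force: 33.5
```

```bash
python3 -m crank '{"slide":[[5.6,0,-3.4],[10,0,-5.6],[14.6,0,-7.7],[19.2,0,-9.5],[23.9,0,-11.1],[28.8,0,-12.5],[32,0,-13.2],[32,0,-13.2]],"turn":[0,0,0,0,0,0,0,0],"claw":[0,0,0,0,0,0,0,0]}'
```

```text
t: 11.72
tool_pos: [0.5627, 0.1365, 0.1438]
tcp_rot: [0.0, 0.021, 1.0, 0.0]
contact_force: [1.7, 2.3, -1.7]
finger_gap: 0.0294
gripper_force: 32.4
```

```bash
python3 -m crank '{"slide":[[2,0,-0.5],[4,0,-0.9],[6,0,-1.2],[8,0,-1.4],[8,0,-1.4]],"turn":[0,0,0,0,0],"claw":[0,0,0,0,0]}'
cat > look.py <<'E'
from plant import r,vision
from h import *
c=vision.capture("scene");m=mask(c,0,5,150,60,(225,140,275,210));s=r.read_state();print("red",big(m)[0],s["tool_pos"],s["contact_force"])
E
python3 look.py
```

```text
t: 12.35
tool_pos: [0.5548, 0.1369, 0.1452]
tcp_rot: [0.0, 0.021, 1.0, 0.0]
contact_force: [4.2, 3.3, -2.0]
finger_gap: 0.0297
gripper_force: 32.1
red [248.62828283 185.04444444] [0.55482434 0.13685419 0.1452426 ] [ 3.67335848  3.39861298 -2.44532108]
```

```bash
python3 -m crank '{"slide":[[1.5,0.5,-0.2],[3,1,-0.4],[4.5,1,-0.6],[6,1,-0.7],[6,1,-0.7]],"turn":[0,0,0,0,0],"claw":[0,0,0,0,0]}'
python3 look.py
```

```text
t: 13.02
tool_pos: [0.5488, 0.1372, 0.1459]
tcp_rot: [0.0, 0.021, 1.0, -0.0]
contact_force: [4.7, -1.9, -3.3]
finger_gap: 0.0299
gripper_force: 31.8
red [248.53703704 185.00823045] [0.54880678 0.13715904 0.14588433] [ 5.35439492 -2.94170057 -2.50949831]
```

```bash
python3 -m crank '{"slide":[[2,0,-0.1],[4,0,-0.2],[6,0,-0.3],[8,0,-0.3],[8,0,-0.3]],"turn":[0,0,0,0,0],"claw":[0,0,0,0,0]}'
python3 look.py
```

```text
t: 13.7
tool_pos: [0.5407, 0.1375, 0.1462]
tcp_rot: [-0.0, 0.021, 1.0, -0.0]
contact_force: [4.4, -3.0, -2.2]
finger_gap: 0.0292
gripper_force: 31.6
red [248.73873874 184.51576577] [0.54067883 0.13755532 0.14628778] [ 4.17901765 -3.66984999 -1.87258581]
```

```bash
python3 -m crank '{"slide":[[2,-0.5,0],[4,-0.5,0.1],[6,-0.5,0.2],[8,-0.5,0.4],[8,-0.5,0.4]],"turn":[0,0,0,0,0],"claw":[0,0,0,0,0]}'
python3 look.py
```

```text
t: 14.38
tool_pos: [0.5327, 0.1379, 0.1461]
tcp_rot: [0.0, 0.021, 1.0, 0.0]
contact_force: [4.2, -2.0, -3.1]
finger_gap: 0.0292
gripper_force: 31.4
red [248.79617834 185.0403397 ] [0.53272228 0.13790051 0.14605408] [ 3.57205337 -1.92268642 -1.90122699]
```

```bash
python3 -m crank '{"slide":[[2,0,0.2],[4,0,0.4],[6,0,0.7],[8,0,1.0],[8,0,1.0]],"turn":[0,0,0,0,0],"claw":[0,0,0,0,0]}'
python3 look.py
```

```text
t: 15.05
tool_pos: [0.5248, 0.1383, 0.1452]
tcp_rot: [0.0, 0.021, 1.0, 0.0]
contact_force: [5.0, -0.9, -1.5]
finger_gap: 0.0296
gripper_force: 31.3
red [248.69267139 184.6572104 ] [0.52477005 0.13827868 0.14521031] [ 3.70006898 -0.71924907 -1.13559027]
```

```bash
python3 -m crank '{"slide":[[2,0,0.4],[4,0,0.8],[6,0,1.2],[8,0,1.7],[8,0,1.7]],"turn":[0,0,0,0,0],"claw":[0,0,0,0,0]}'
python3 look.py
```

```text
t: 15.72
tool_pos: [0.5169, 0.1387, 0.1438]
tcp_rot: [0.0, 0.021, 1.0, 0.0]
contact_force: [4.3, -1.0, 0.2]
finger_gap: 0.0294
gripper_force: 31.5
red [248.66888889 185.00444444] [0.51687852 0.13865282 0.14376288] [ 3.80149772 -0.90165416  0.56653574]
```

```bash
python3 -m crank '{"slide":[[2,0,0.5],[4,0,1.1],[6,0,1.7],[8,0,2.4],[8,0,2.4]],"turn":[0,0,0,0,0],"claw":[0,0,0,0,0]}'
python3 look.py
```

```text
t: 16.4
tool_pos: [0.5088, 0.139, 0.1415]
tcp_rot: [0.0, 0.021, 1.0, 0.0]
contact_force: [2.6, -0.7, 4.2]
finger_gap: 0.0299
gripper_force: 32.1
red [248.74297189 189.6124498 ] [0.50879487 0.13904067 0.14150771] [ 2.63661149 -1.26684303  4.56170475]
```

The pin has dropped: the red head went from row 185.0 to 189.6, where 189.9 was expected. I'll let go of the lever, go above the pin and shut the fingers to push it.

```bash
python3 -m crank '{"slide":[[0,0,0],[0,0,0],[0,0,0],[0,0,-20],[0,0,-60],[0,0,-70],[-17,-55,-70],[-34,-111,-70],[-34,-111,-70],[-34,-111,-70],[-34,-111,-50],[-34,-111,-40],[-34,-111,-35],[-34,-111,-35]],"turn":[0,0,0,0,0,0,0,0,0,0,0,0,0,0],"claw":[100,100,100,100,100,100,0,0,0,0,0,0,0,0]}' 60
python3 look.py
```

```text
t: 18.2
tool_pos: [0.5379, 0.0271, 0.1758]
tcp_rot: [-0.0, 0.021, 1.0, 0.0]
contact_force: [0.6, -0.5, 0.4]
finger_gap: -0.0005
gripper_force: 0.0
red [248.62719298 188.78947368] [0.53811714 0.02689995 0.17629509] [ 0.09650105 -0.55688216  0.5403795 ]
```

```bash
python3 -m crank '{"slide":[[0,0,8],[0,0,12],[0,0,15],[0,0,17],[0,0,19],[0,0,21],[0,0,21]],"turn":[0,0,0,0,0,0,0],"claw":[0,0,0,0,0,0,0]}'
python3 look.py
```

```text
t: 19.12
tool_pos: [0.5386, 0.0266, 0.156]
tcp_rot: [0.001, 0.021, 1.0, 0.0]
contact_force: [0.0, 0.2, 4.4]
finger_gap: -0.0001
gripper_force: 2.4
red [248.7694704  193.13395639] [0.53859549 0.02655872 0.15588803] [0.73725467 0.8018652  5.72077595]
```

```bash
python3 -m crank '{"slide":[[0,0,1.5],[0,0,3],[0,0,4],[0,0,5],[0,0,5]],"turn":[0,0,0,0,0],"claw":[0,0,0,0,0]}'
python3 look.py
```

```text
t: 19.8
tool_pos: [0.5392, 0.0265, 0.1522]
tcp_rot: [0.002, 0.021, 1.0, 0.0]
contact_force: [-0.3, -0.0, 10.8]
finger_gap: -0.0001
gripper_force: 5.4
red [248.65079365 194.27936508] [0.53925031 0.02654505 0.1521883 ] [-0.2949075  -0.65095511 10.8892756 ]
```

```bash
python3 -m crank '{"slide":[[0,0,1],[0,0,2],[0,0,3],[0,0,3]],"turn":[0,0,0,0],"claw":[0,0,0,0]}'
python3 look.py
```

```text
t: 20.35
tool_pos: [0.5397, 0.0265, 0.1509]
tcp_rot: [0.003, 0.021, 1.0, -0.0]
contact_force: [-3.2, -0.6, 18.0]
finger_gap: 0.0001
gripper_force: 9.2
red [248.4265233  194.83512545] [0.53966565 0.0265535  0.15090204] [-2.60528589 -0.58964953 19.38495261]
```

```bash
python3 -m crank '{"slide":[[0,0,1.5],[0,0,2.5],[0,0,2.5]],"turn":[0,0,0],"claw":[0,0,0]}'
python3 look.py
python3 -m crank '{"slide":[[0,0,-5],[0,0,-30],[0,0,-80],[0,0,-110],[0,0,-110],[0,0,-110]],"turn":[0,0,0,0,0,0],"claw":[0,0,0,0,0,0]}'
python3 - <<'E'
exec(open("look.py").read())
cv2.imwrite("pics/f.png",cv2.resize(c["img"][150:230,200:320],None,fx=6,fy=6,interpolation=2)[:,:,::-1])
E
```

```text
t: 20.78
tool_pos: [0.5401, 0.0266, 0.1508]
tcp_rot: [0.005, 0.021, 1.0, -0.0]
contact_force: [-7.1, 0.4, 29.3]
finger_gap: -0.0002
gripper_force: 14.8
red [248.56730769 195.33333333] [0.54013376 0.02652401 0.15078249] [-7.19651969 -0.83724918 29.20631628]
t: 21.58
tool_pos: [0.5375, 0.0266, 0.2526]
tcp_rot: [-0.001, 0.021, 1.0, 0.0]
contact_force: [0.2, 0.7, -0.9]
finger_gap: -0.0
gripper_force: 0.0
red [248.66222222 193.49111111] [0.53740249 0.02662756 0.25226096] [-0.1253774   0.41655041  0.15020017]
```

View pics/f.png

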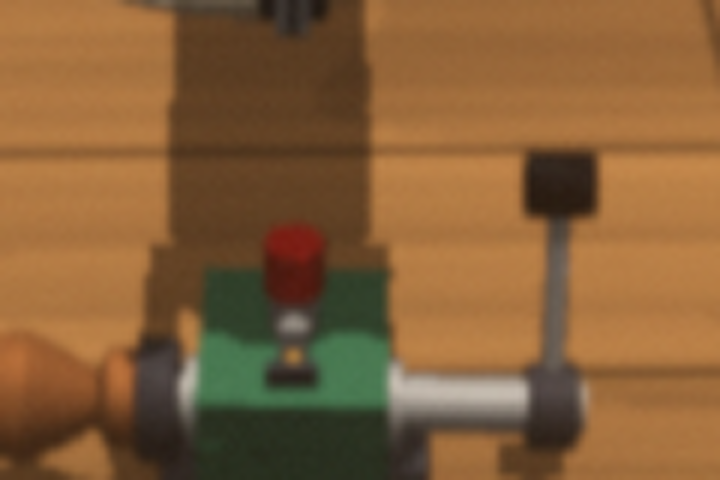

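The red head is at row 193.5 (fully home predicted 193.5), the pin is upright, and the push met a hard stop at head-top height 0.151 m. Handing in.

```bash
python3 -c "
from plant import r
print(r.finish_job())"
```

```text
the job is handed in; nothing more can be done
None
```

I handed the job in at about 22 s: the red pin is through guide and spindle, fully home past the clip and released, the spares, jar and mug were not touched, and no verdict was returned.

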